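# Restock the repair bench's consumables, oldest to the front

### The arm

A 6-joint arm with a two-finger parallel gripper is mounted at the origin on the work surface. World frame = base frame: x ahead of the robot, y to its left, z up, the work surface at z = 0. Lengths are in m, angles in rad, forces in N, time in s.
With the tool pointing down it reaches from about 0.375 to 0.925 m from the base axis. Payload 5.7 kg.
Tool frame: the origin (TCP) lies at the very end of the fingers, on their centre line; the grasp point (between the pads) lies 19 mm behind it; z points along the fingers, y is the line along which they close (so a half turn about z gives the same grasp; the last joint's range is limited). The gripper opens to 88 mm and grips with 3 to 60 N. Pads are 20 mm wide; open, the fingers measure 115 mm over their backs; the gripper's body (75 mm by 178 mm) begins 61 mm behind the grasp point.
Start: joints at [1.035, 0.359, 1.51, -0, 1.272, -0.115], TCP at [0.245, 0.548, 0.223] pointing down, gripper open.
Joint ranges: [-2.97, 2.97], [-1.01, 2.36], [0.21, 2.38], [-0.96, 4.11], [0.2, 2.71], [-2.98, 2.98]. Speed limits (rad/s): [2.39, 2.39, 3.14, 3.14, 3.14, 3.14].

### API

Orientations are given as a rotation vector (axis times angle).
In Python, from workcell import env gives the robot as it stands. The module is installed in compiled form; this text tells all that it offers.
- The arm moves only by the tool move_arm, never from a script. Its argument "motion" is a list of rows, each an object with "slide": the shift along the tool's x, y, z in m, a list of three; "rotation": the turn, a rotation vector about the tool's x, y, z in degrees, a list of three. In form: [{"slide": [dx, dy, dz], "rotation": [rx, ry, rz]}, ...]. A call has 1 to 20 rows; each row is the pose to reach, as a shift and turn from the pose commanded when the call began, along the tool's axes at that moment; what a row does not reach only later rows make up. A row lasts 1/10 s, in which the tool goes at most 50 mm and 8.59 degrees, less where a joint would pass 70% of its speed; a pose out of reach is approached as far as the arm can. A call with a gripper value outside its range is refused whole. "hand" is the closure, from 0 (fully open) to 1 (shut), set as the call begins (left out, the last holds). The fingers move at their own pace and stop on an object; "squeeze" is the grip in N (left out, the last holds). Time passes only in rows, so rows that repeat a pose let the fingers close. It gives the time, the measured TCP pose, the force, the opening and the grip force at its end, in the units of the state.
- env.state(): the state, without advancing time (a new reading comes with each control period).
- env.grab_frame(name): name is "side" or "top"; returns a dict with "img" (420x560x3 uint8, red, green, blue), "vfov" (degrees; the focal length in pixels is half the picture's height over the tangent of half this angle, whatever the lens; pixels are square), "cx", "cy" (the principal point, pixels), "distortion" ([k1, k2, p1, p2, k3] as OpenCV has them; the pictures are not rectified), "R" (3x3) and "t" (3): a world point X has camera coordinates R X + t. Camera axes: x right, y down, z forward; pixel columns grow to the right and rows downward; lengths in m; the calibration is good to about 2 mm. A picture is of the moment at which its call begins. There is no depth.
- env.hand_in(): hands the job in; it is judged then, once.
The state is a dict: "clock": time; "joint_pos": joint angles; "dq": joint speeds; "tau": joint torques, N m; "eef_pos": TCP position; "tcp_rot": TCP orientation; "force": force on the tool from outside, world axes, zero at the start; "moment": the same for the moment, N m; "gripper_width": finger opening in m; "grip_force": force on a finger pad.
Only numpy, scipy, OpenCV 4.12 (cv2) and the standard library are available. Lean on these libraries where they do the work, as an engineer would, in place of code of your own. Each camera call takes 0.05 s, during which the arm holds its last target. There are 200 camera calls.

### The job

Restock the three low stock trays with the new aerosol can, solder reel and carton standing on the bench, oldest to the front: in each tray the older piece belongs right up at the front lip, so bring the older can and the older carton forward first (the older reel is already there), then stand each new piece behind its own kind, inside the tray. Keep the cans, reels and cartons upright all the time, and do not shift the opened dimmer that is being repaired between them.

Things in the scene. Friction and masses are not known exactly. Their poses are not given: they have to be found in the camera images.
- tray_cans: Low grey steel tray, fixed, for two aerosol cans in a row; inside 180 mm long (x) by 74 mm wide (y). Floor 3 mm thick; walls 3 mm thick, sides 16 mm, front lip 12 mm, back 30 mm high. Origin: centre of its underside, on the bench; +x points to the back wall. Inner faces: front lip (white label, faces the robot) x = -90 mm, back wall +90 mm. Told by the one older aerosol can standing in it.
- tray_reels: Low grey steel tray, fixed, for two solder reels in a row; inside 180 mm long (x) by 86 mm wide (y). Floor 3 mm thick; walls 3 mm thick, sides 16 mm, front lip 12 mm, back 30 mm high. Origin: centre of its underside, on the bench; +x points to the back wall. Inner faces: front lip (white label, faces the robot) x = -90 mm, back wall +90 mm. Told by the one older reel standing in it; the widest tray.
- tray_cartons: Low grey steel tray, fixed, for two cartons in a row; inside 180 mm long (x) by 70 mm wide (y). Floor 3 mm thick; walls 3 mm thick, sides 16 mm, front lip 12 mm, back 30 mm high. Origin: centre of its underside, on the bench; +x points to the back wall. Inner faces: front lip (white label, faces the robot) x = -90 mm, back wall +90 mm. Told by the one older carton standing in it; the narrowest tray.
- old_can: Aerosol can, upright: straight-sided cylinder 50 mm in diameter, 138 mm tall (white cap of the same diameter as the body, aluminium and white paper body), about 0.14 kg. Origin: centre of its underside, z up. The older one: it stands in its tray, somewhere in the back half.
- new_can: Aerosol can, upright: straight-sided cylinder 50 mm in diameter, 138 mm tall (white cap of the same diameter as the body, aluminium and white paper body), about 0.14 kg. Origin: centre of its underside, z up. The new one: it stands on the bench in front of the trays.
- old_reel: Reel of solder wire standing on end: 63 mm in diameter, 64 mm tall (black flanges of 63 mm at both ends, grey wire between, white paper disc on top), about 0.45 kg; grip it across the diameter. Origin: centre of its underside, z up. The older one: it stands in its tray, already at the front.
- new_reel: Reel of solder wire standing on end: 63 mm in diameter, 64 mm tall (black flanges of 63 mm at both ends, grey wire between, white paper disc on top), about 0.45 kg; grip it across the diameter. Origin: centre of its underside, z up. The new one: it stands on the bench in front of the trays.
- old_carton: Small closed cardboard carton, upright: 62 mm along its x, 46 mm along its y, 74 mm tall, about 0.16 kg; grip it across its 46 mm width. Origin: centre of its underside, z up. It fits its tray only with its 62 mm length along the tray. The older one: it stands in its tray, somewhere in the back half, lengthwise along the tray.
- new_carton: Small closed cardboard carton, upright: 62 mm along its x, 46 mm along its y, 74 mm tall, about 0.16 kg; grip it across its 46 mm width. Origin: centre of its underside, z up. It fits its tray only with its 62 mm length along the tray. The new one: it stands on the bench in front of the trays, turned at most about 35 degrees from the robot's straight-ahead.
- dimmer: Opened lamp dimmer under repair, loose on the bench among the new pieces: flat black case 94 mm (its x) by 60 mm (its y), with a brown circuit board and two round steel controls, 24 mm tall at most. Origin: centre of its underside. Not to be moved.

How it is judged:
By the outcome, as a careful person would: the job done as asked, in the order asked, and still so for the second after the job is handed in, with the robot touching nothing.
It also fails if it takes over 115 s, if anything falls off the work surface, if the arm or the gripper's body presses on something with over 40 N, if the wrist force passes 120 N, or if a joint passes its speed limit or range.

## Working session

There is one attempt and no reset: what is moved stays moved. The work goes in short steps, Python scripts to look and compute and a tool call to move; the robot and the scene stay as the last step left them, time stands still between calls to the robot, and variables do not carry over. Pictures are saved under pics/ and viewed, at most 14 in all, crops included, and the job is handed in when it is done.

Besides the shell and the picture viewer there is one more tool, called after "Emit:" as name([rows], argument=value, ...), one row to a line, values as JSON. move_arm: Moves the arm, as the interface text tells. Its arguments: {"type":"object","properties":{"motion":{"type":"array"},"hand":{"type":"number"},"squeeze":{"type":"number"}},"required":["motion"]}

```bash
mkdir -p pics; cat > h.py <<'E'
import numpy as np, cv2
from workcell import env
def K(f):
    F=f["img"].shape[0]/2/np.tan(np.radians(f["vfov"])/2)
    return np.array([[F,0,f["cx"]],[0,F,f["cy"]],[0,0,1.]]),np.array(f["distortion"],float)
def ray(f,uv):
    k,d=K(f); p=cv2.undistortPoints(np.array(uv,float).reshape(-1,1,2),k,d)[:,0]
    R=np.array(f["R"]);t=np.array(f["t"])
    return -R.T@t, np.c_[p,np.ones(len(p))]@R
def plane(f,uv,z):
    c,D=ray(f,uv); return c+D*((z-c[2])/D[:,2])[:,None]
def proj(f,X):
    k,d=K(f); return cv2.projectPoints(np.array(X,float).reshape(-1,1,3),cv2.Rodrigues(np.array(f["R"]))[0],np.array(f["t"],float),k,d)[0][:,0]
def snap(n,name):
    f=env.grab_frame(n); cv2.imwrite(f"pics/{name}.png",f["img"][:,:,::-1]); return f
E
python3 - <<'E'
from h import *
for n in("top","side"):
    f=snap(n,n+"0"); np.save(n+"0.npy",f,allow_pickle=True); c,D=ray(f,[[280,210]]); print(n,c,D,f["vfov"])
s=env.state(); print(s["eef_pos"],s["tcp_rot"],s["gripper_width"],s["clock"])
E
```

```text
top [ 0.3154947  -0.00543889  1.01782714] [[ 0.21200071  0.01583979 -0.97714273]] 50.08905792344222
side [ 0.44438542 -0.78123994  0.6498188 ] [[ 0.05513154  0.77715723 -0.62697743]] 48.68367892422179
[0.24477746 0.54712096 0.22189307] [-6.56061618e-01 -3.07177713e+00  2.45646621e-03] 0.08765270270024528 0.1
```

View pics/top0.png

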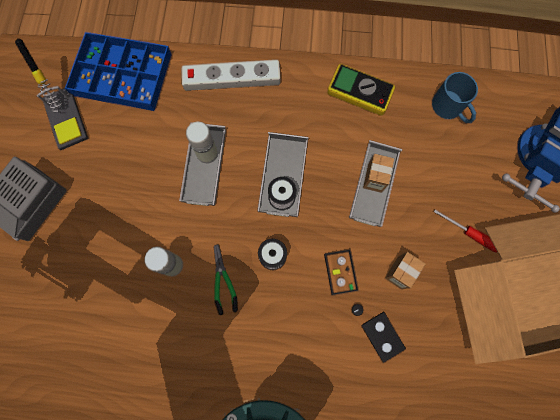

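View pics/side0.png

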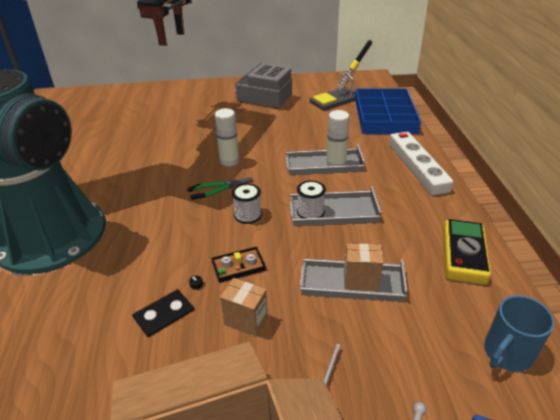

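The top view shows the cans tray at (203,165) with its older can's cap at (198,133), the reels tray at (284,175) with its older reel at (282,190), and the cartons tray at (377,183) with its older carton at (380,170). On the bench are the new can (cap 157,260), new reel (272,252), new carton (406,268), the dimmer (341,272) and pliers (225,280). I'll enlarge the work area to get the corners.

```bash
python3 - <<'E'
from h import *
f=np.load("top0.npy",allow_pickle=True).item()
im=f["img"]
cv2.imwrite("pics/crop0.png",cv2.resize(im[115:315,140:420,::-1],None,fx=2.8,fy=2.8,interpolation=cv2.INTER_CUBIC))
hsv=cv2.cvtColor(im,cv2.COLOR_RGB2HSV)
w=((hsv[...,1]<45)&(hsv[...,2]>150)).astype(np.uint8)
n,l,st,ce=cv2.connectedComponentsWithStats(w)
for i in range(1,n):
    if st[i,4]>40: print(st[i],ce[i].round(1))
E
```

```text
[ 182   60   98   25 1328] [229.7  72.5]
[186 122  22  21 358] [196.9 131.8]
[258 136  12  75  85] [263.5 172.5]
[297 141  10  75  84] [301.5 178.5]
[213 143  10  62  71] [217.3 173.3]
[179 159   8  42  47] [182.7 180.4]
[372 163  20  12 127] [381.3 168.3]
[350 164  15  53  63] [357.2 189.9]
[510 179  18  12  41] [518.2 184.3]
[272 180  21  20 277] [281.7 189.9]
[530 180  11  17  55] [535.  187.9]
[435 210  32  20  53] [449.6 219.3]
[262 243  21  21 300] [271.9 252.7]
[145 247  23  24 417] [155.8 258.6]
[338 257   8   8  45] [341.4 260.4]
[399 262  21  16 138] [408.8 269.5]
[338 278   7   8  45] [340.8 281.7]
[375 322   9   9  63] [379.4 326.3]
[383 343   8   9  62] [386.4 347.2]
```

View pics/crop0.png

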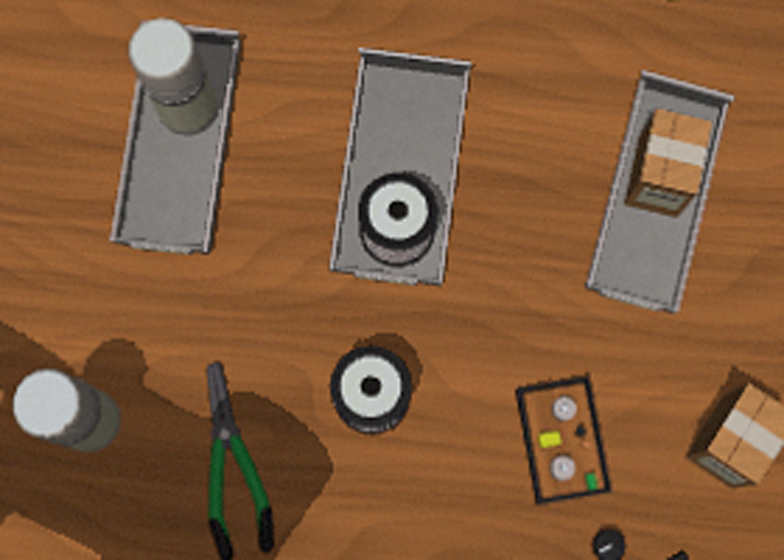

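The crop shows all tray corners clearly: reels front (331,269),(441,284), cartons front (588,287),(677,311), cans front (112,241),(208,253). The new carton is cut at the right edge, so I'll crop both cartons.

```bash
python3 - <<'E'
from h import *
f=np.load("top0.npy",allow_pickle=True).item()
g=np.load("side0.npy",allow_pickle=True).item()
c=lambda p:np.array(p)/2.8+[140,115]
for n,fl,fr,bl,br in[("cans",(112,241),(208,253),None,(241,36)),("reels",(331,269),(441,284),(360,50),(470,64)),("cart",(588,287),(677,311),(643,72),(733,98))]:
    L,R=plane(f,[c(fl),c(fr)],.014)[:,:2]; br=plane(f,[c(br)],.03)[0,:2]
    m=(L+R)/2; a=[br-R]
    if bl: a.append(plane(f,[c(bl)],.03)[0,:2]-L)
    a=np.mean(a,0); w=L-R
    print(n,"front mid",m.round(4),"len",np.linalg.norm(a).round(4),"wid",np.linalg.norm(w).round(4),"yaw",np.degrees(np.arctan2(a[1],a[0])).round(1),np.degrees(np.arctan2(-w[0],w[1])).round(1))
def two(n,uv,z,sv=None):
    print(n,plane(f,[uv],z)[0].round(4), plane(g,[sv],z)[0].round(4) if sv is not None else "")
two("oldcan",(196.9,131.8),.141,(338.5,117)); two("newcan",(155.8,258.6),.138,(226,114))
two("oldreel",(281.7,189.9),.067,(311,189)); two("newreel",(271.9,252.7),.064,(246,192))
two("oldcart",(381.3,168.3),.077); two("newcart",(408.8,269.5),.074)
print("dimmer",plane(f,[c(p) for p in((516,391),(588,375),(610,491),(539,503))],.01)[:,:2].round(3).tolist())
im=f["img"][:,:,::-1]; A=cv2.resize(im[140:200,350:410],(390,390),interpolation=cv2.INTER_CUBIC);B=cv2.resize(im[240:300,380:440],(390,390),interpolation=cv2.INTER_CUBIC)
cv2.imwrite("pics/carts.png",np.hstack([A,B]))
E
```

```text
cans front mid [0.5325 0.2021] len 0.1849 wid 0.0803 yaw -2.4 -2.2
reels front mid [0.5241 0.015 ] len 0.1857 wid 0.0905 yaw -2.5 -2.9
cart front mid [ 0.5231 -0.1868] len 0.1862 wid 0.0749 yaw -11.0 -10.4
oldcan [0.6568 0.196  0.141 ] [0.6547 0.1781 0.141 ]
newcan [0.3873 0.244  0.138 ] [0.3932 0.2316 0.138 ]
oldreel [0.5669 0.0102 0.067 ] [0.5671 0.0045 0.067 ]
newreel [0.4282 0.0191 0.064 ] [0.4296 0.0136 0.064 ]
oldcart [ 0.6327 -0.204   0.077 ] 
newcart [ 0.4162 -0.2719  0.074 ] 
dimmer [[0.44, -0.097], [0.458, -0.155], [0.367, -0.177], [0.353, -0.122]]
```

View pics/carts.png

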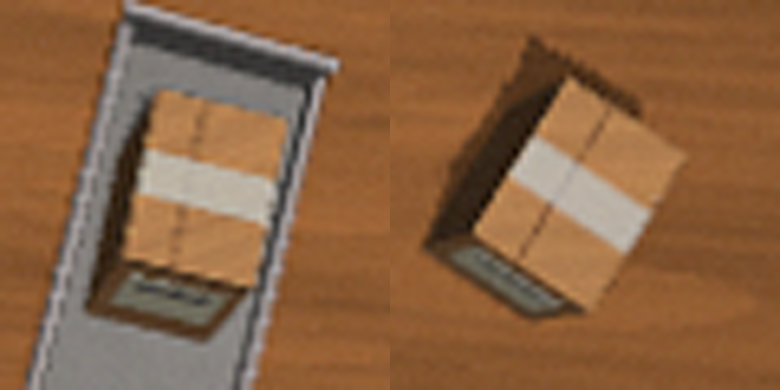

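The crop shows both cartons' top faces: the older with corners (155,90),(287,120),(252,285),(122,260), the newer turned about 30°. Now I'll compute the grasp data and the first move.

```bash
cat >> h.py <<'E'
from scipy.spatial.transform import Rotation as Ro
def goal(*gs):
    "world (x,y,z,yaw deg) -> slide, rotation from the present pose; tool y at yaw+90"
    s=env.state(); R=Ro.from_rotvec(s["tcp_rot"]); p=np.array(s["eef_pos"])
    print("now",p.round(4),"t",s["clock"],"F",np.round(s["force"],1),"w",round(s["gripper_width"],4))
    for x,y,z,w in gs:
        T=Ro.from_matrix(Ro.from_euler("z",w,degrees=True).as_matrix()@np.diag([-1.,1,-1]))
        print((x,y,z,w),"slide",R.inv().apply(np.array([x,y,z])-p).round(4).tolist(),"rot",np.degrees((R.inv()*T).as_rotvec()).round(1).tolist())
E
python3 - <<'E'
from h import *
f=np.load("top0.npy",allow_pickle=True).item()
for z,o,P in((.077,(350,140),[(155,90),(287,120),(252,285),(122,260)]),(.074,(320,240),[(572,78),(687,158),(592,310),(472,232)])):
    q=plane(f,np.array(P)/6.5+o,z)[:,:2]; 
    a=(q[0]+q[1]-q[2]-q[3])/2; print(q.mean(0).round(4),"len",np.linalg.norm(a).round(4),"yaw",np.degrees(np.arctan2(a[1],a[0])).round(1),"wid",np.linalg.norm((q[0]+q[3]-q[1]-q[2])/2).round(4))
for z in(0,.1,.15): print("box",plane(f,[(455,270),(475,362)],z).round(3).tolist())
goal((.657,.196,.2,-2.3),(.657,.196,.085,-2.3))
E
```

```text
[ 0.6313 -0.2043] len 0.0611 yaw -8.9 wid 0.0453
[ 0.4155 -0.2732] len 0.0604 yaw -30.3 wid 0.0454
box [[0.431, -0.4, 0.0], [0.23, -0.45, 0.0]]
box [[0.42, -0.361, 0.1], [0.239, -0.406, 0.1]]
box [[0.414, -0.342, 0.15], [0.243, -0.384, 0.15]]
now [0.2448 0.5471 0.2219] t 0.1 F [ 0.4 -0.  -0.4] w 0.0877
(0.657, 0.196, 0.2, -2.3) slide [-0.5197, -0.152, 0.022] rot [-0.1, -0.0, -21.8]
(0.657, 0.196, 0.085, -2.3) slide [-0.5197, -0.1519, 0.137] rot [-0.1, -0.0, -21.8]
```

Emit:
move_arm([
  {"slide": [-0.13,-0.038,0],"rotation": [0,0,-6]},
  {"slide": [-0.26,-0.076,0],"rotation": [0,0,-12]},
  {"slide": [-0.39,-0.114,0.01],"rotation": [0,0,-18]},
  {"slide": [-0.52,-0.152,0.02],"rotation": [0,0,-21.8]},
  {"slide": [-0.52,-0.152,0.02],"rotation": [0,0,-21.8]},
  {"slide": [-0.52,-0.152,0.02],"rotation": [0,0,-21.8]},
  {"slide": [-0.52,-0.152,0.02],"rotation": [0,0,-21.8]},
  {"slide": [-0.52,-0.152,0.02],"rotation": [0,0,-21.8]},
  {"slide": [-0.52,-0.152,0.02],"rotation": [0,0,-21.8]},
  {"slide": [-0.52,-0.152,0.02],"rotation": [0,0,-21.8]},
  {"slide": [-0.52,-0.152,0.02],"rotation": [0,0,-21.8]},
  {"slide": [-0.52,-0.152,0.02],"rotation": [0,0,-21.8]},
  {"slide": [-0.52,-0.152,0.02],"rotation": [0,0,-21.8]},
  {"slide": [-0.52,-0.152,0.02],"rotation": [0,0,-21.8]},
  {"slide": [-0.52,-0.152,0.02],"rotation": [0,0,-21.8]},
], hand=0)

```text
clock: 1.6
eef_pos: [0.6564, 0.1977, 0.2027]
tcp_rot: [-0.061, -3.14, -0.0]
force: [-0.5, 0.6, 0.7]
gripper_width: 0.0876
grip_force: 0.0
```

```bash
python3 - <<'E'
from h import *
goal((.657,.196,.2,-2.3),(.657,.196,.085,-2.3))
f=snap("side","s1")
E
```

```text
now [0.6564 0.1977 0.2027] t 1.6 F [-0.5  0.6  0.7] w 0.0876
(0.657, 0.196, 0.2, -2.3) slide [-0.0007, -0.0017, 0.0027] rot [0.0, -0.0, 0.1]
(0.657, 0.196, 0.085, -2.3) slide [-0.0008, -0.0017, 0.1177] rot [0.0, -0.0, 0.1]
```

View pics/s1.png

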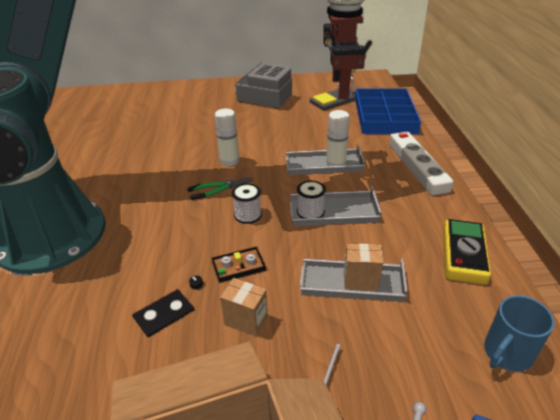

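The gripper hangs just above the older can (fingers at about (345,85), cap at (338,117)). Going down to grip it.

Emit:
move_arm([
  {"slide": [-0.001,-0.002,0.04],"rotation": [0,0,0]},
  {"slide": [-0.001,-0.002,0.08],"rotation": [0,0,0]},
  {"slide": [-0.001,-0.002,0.105],"rotation": [0,0,0]},
  {"slide": [-0.001,-0.002,0.118],"rotation": [0,0,0]},
  {"slide": [-0.001,-0.002,0.118],"rotation": [0,0,0]},
  {"slide": [-0.001,-0.002,0.118],"rotation": [0,0,0]},
])

```text
clock: 2.25
eef_pos: [0.6592, 0.195, 0.0858]
tcp_rot: [0.062, 3.139, 0.0]
force: [-1.0, -0.2, 1.4]
gripper_width: 0.088
grip_force: 0.0
```

Emit:
move_arm([
  {"slide": [0,0,0],"rotation": [0,0,0]},
  {"slide": [0,0,0],"rotation": [0,0,0]},
  {"slide": [0,0,0],"rotation": [0,0,0]},
  {"slide": [0,0,0],"rotation": [0,0,0]},
  {"slide": [0,0,0],"rotation": [0,0,0]},
  {"slide": [0,0,0],"rotation": [0,0,0]},
  {"slide": [0,0,0],"rotation": [0,0,0]},
  {"slide": [0,0,0],"rotation": [0,0,0]},
], hand=1, squeeze=15)

```text
clock: 3.05
eef_pos: [0.6587, 0.1945, 0.0848]
tcp_rot: [0.063, 3.141, -0.0]
force: [-0.1, -0.2, 2.3]
gripper_width: 0.0501
grip_force: 15.0
```

Emit:
move_arm([
  {"slide": [0,0,-0.002],"rotation": [0,0,0]},
  {"slide": [0,0,-0.004],"rotation": [0,0,0]},
  {"slide": [0.01,0.001,-0.004],"rotation": [0,0,0]},
  {"slide": [0.03,0.002,-0.004],"rotation": [0,0,0]},
  {"slide": [0.055,0.002,-0.004],"rotation": [0,0,0]},
  {"slide": [0.075,0.002,-0.004],"rotation": [0,0,0]},
  {"slide": [0.085,0.002,-0.004],"rotation": [0,0,0]},
  {"slide": [0.087,0.002,-0.004],"rotation": [0,0,0]},
  {"slide": [0.087,0.002,-0.004],"rotation": [0,0,0]},
  {"slide": [0.087,0.002,-0.004],"rotation": [0,0,0]},
])

```text
clock: 4.05
eef_pos: [0.573, 0.2, 0.0889]
tcp_rot: [0.064, 3.139, 0.0]
force: [-0.2, 0.4, -1.9]
gripper_width: 0.0499
grip_force: 15.0
```

```bash
python3 - <<'E'
from h import *
s=env.state();print(s["force"],s["eef_pos"])
f=snap("side","s2");g=snap("top","t2")
A=cv2.resize(f["img"][100:230,260:400,::-1],(420,390));B=cv2.resize(g["img"][110:240,150:270,::-1],(360,390))
cv2.imwrite("pics/c2.png",np.hstack([A,B]))
E
```

```text
[-0.22604869  0.36409158 -1.87929452] [0.57300534 0.1999931  0.08888418]
```

View pics/c2.png

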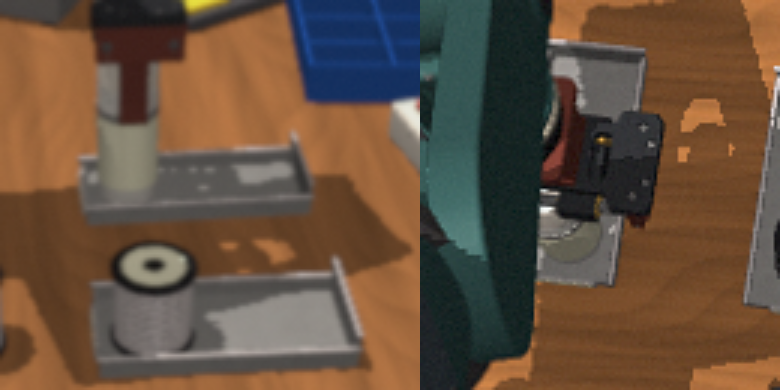

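The older can hangs from the fingers near the front lip (can foot at (125,190) in the left half, lip at (82,185)). Creeping forward until it touches.

Emit:
move_arm([
  {"slide": [0.002,0,0.001],"rotation": [0,0,0]},
  {"slide": [0.004,0,0.002],"rotation": [0,0,0]},
  {"slide": [0.006,0,0.002],"rotation": [0,0,0]},
  {"slide": [0.008,0,0.002],"rotation": [0,0,0]},
  {"slide": [0.008,0,0.002],"rotation": [0,0,0]},
  {"slide": [0.008,0,0.002],"rotation": [0,0,0]},
])

```text
clock: 4.75
eef_pos: [0.564, 0.2003, 0.0868]
tcp_rot: [0.063, 3.14, 0.0]
force: [1.9, 1.0, -1.2]
gripper_width: 0.0496
grip_force: 15.0
```

Emit:
move_arm([
  {"slide": [0.001,0,0],"rotation": [0,0,0]},
  {"slide": [0.002,0,0],"rotation": [0,0,0]},
  {"slide": [0.003,0,0],"rotation": [0,0,0]},
  {"slide": [0.003,0,0],"rotation": [0,0,0]},
])

```text
clock: 5.15
eef_pos: [0.5616, 0.2005, 0.0872]
tcp_rot: [0.063, 3.139, 0.0]
force: [3.7, -0.5, -0.1]
gripper_width: 0.0499
grip_force: 15.0
```

Emit:
move_arm([
  {"slide": [-0.0005,0,0.001],"rotation": [0,0,0]},
  {"slide": [-0.001,0,0.002],"rotation": [0,0,0]},
  {"slide": [-0.001,0,0.003],"rotation": [0,0,0]},
  {"slide": [-0.001,0,0.003],"rotation": [0,0,0]},
])

```text
clock: 5.55
eef_pos: [0.5624, 0.2005, 0.085]
tcp_rot: [0.063, 3.14, 0.0]
force: [0.8, -0.7, 10.8]
gripper_width: 0.0498
grip_force: 15.0
```

Emit:
move_arm([
  {"slide": [0,0,0],"rotation": [0,0,0]},
  {"slide": [0,0,0],"rotation": [0,0,0]},
  {"slide": [0,0,0],"rotation": [0,0,0]},
  {"slide": [0,0,0],"rotation": [0,0,0]},
  {"slide": [0,0,0],"rotation": [0,0,0]},
  {"slide": [0,0,0],"rotation": [0,0,0]},
  {"slide": [0,0,-0.04],"rotation": [0,0,0]},
  {"slide": [0,0,-0.08],"rotation": [0,0,0]},
  {"slide": [0,0,-0.12],"rotation": [0,0,0]},
  {"slide": [0,0,-0.12],"rotation": [0,0,0]},
  {"slide": [0,0,-0.12],"rotation": [0,0,0]},
], hand=0)

```text
clock: 6.65
eef_pos: [0.5623, 0.2005, 0.2046]
tcp_rot: [0.063, 3.139, 0.001]
force: [0.2, 0.4, -0.2]
gripper_width: 0.0876
grip_force: 0.0
```

```bash
python3 - <<'E'
from h import *
goal((.388,.243,.205,-2.3),(.388,.243,.085,-2.3))
f=snap("side","s3")
E
```

```text
now [0.5623 0.2005 0.2046] t 6.65 F [ 0.2  0.4 -0.2] w 0.0876
(0.388, 0.243, 0.205, -2.3) slide [0.1759, 0.0354, -0.0007] rot [0.0, 0.1, -0.0]
(0.388, 0.243, 0.085, -2.3) slide [0.1761, 0.0354, 0.1193] rot [0.0, 0.1, -0.0]
```

Emit:
move_arm([
  {"slide": [0.04,0.008,0],"rotation": [0,0,0]},
  {"slide": [0.08,0.016,0],"rotation": [0,0,0]},
  {"slide": [0.12,0.024,0],"rotation": [0,0,0]},
  {"slide": [0.16,0.032,0],"rotation": [0,0,0]},
  {"slide": [0.176,0.0355,0],"rotation": [0,0,0]},
  {"slide": [0.176,0.0355,0],"rotation": [0,0,0]},
  {"slide": [0.176,0.0355,0],"rotation": [0,0,0]},
  {"slide": [0.176,0.0355,0.04],"rotation": [0,0,0]},
  {"slide": [0.176,0.0355,0.08],"rotation": [0,0,0]},
  {"slide": [0.176,0.0355,0.11],"rotation": [0,0,0]},
  {"slide": [0.176,0.0355,0.121],"rotation": [0,0,0]},
  {"slide": [0.176,0.0355,0.121],"rotation": [0,0,0]},
  {"slide": [0.176,0.0355,0.121],"rotation": [0,0,0]},
])

```text
clock: 8.0
eef_pos: [0.3889, 0.2431, 0.0832]
tcp_rot: [0.064, 3.14, 0.001]
force: [-0.2, 0.1, 0.4]
gripper_width: 0.0877
grip_force: 0.0
```

Emit:
move_arm([
  {"slide": [0,0,0],"rotation": [0,0,0]},
  {"slide": [0,0,0],"rotation": [0,0,0]},
  {"slide": [0,0,0],"rotation": [0,0,0]},
  {"slide": [0,0,0],"rotation": [0,0,0]},
  {"slide": [0,0,0],"rotation": [0,0,0]},
  {"slide": [0,0,0],"rotation": [0,0,0]},
  {"slide": [0,0,0],"rotation": [0,0,0]},
  {"slide": [0,0,0],"rotation": [0,0,0]},
], hand=1)

```text
clock: 8.8
eef_pos: [0.3875, 0.243, 0.0829]
tcp_rot: [0.063, 3.141, 0.0]
force: [0.3, -0.1, 4.6]
gripper_width: 0.0502
grip_force: 15.0
```

```bash
python3 - <<'E'
from h import *
goal((.388,.243,.26,-2.3),(.642,.1975,.26,-2.3),(.642,.1975,.086,-2.3))
f=snap("side","s4");g=snap("top","t4")
A=cv2.resize(f["img"][90:220,190:380,::-1],(570,390))
cv2.imwrite("pics/c4.png",A)
E
```

```text
now [0.3875 0.243  0.0829] t 8.8 F [ 0.3 -0.1  4.6] w 0.0502
(0.388, 0.243, 0.26, -2.3) slide [-0.0006, 0.0, -0.1771] rot [0.0, 0.0, -0.0]
(0.642, 0.1975, 0.26, -2.3) slide [-0.2562, -0.0352, -0.1771] rot [0.0, 0.0, -0.0]
(0.642, 0.1975, 0.086, -2.3) slide [-0.2562, -0.0352, -0.0031] rot [0.0, 0.0, -0.0]
```

View pics/c4.png

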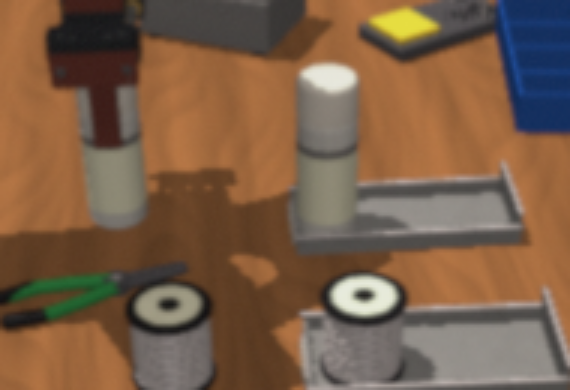

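The older can stands upright against the front lip (foot at (328,215)); the new can is held at (115,170). I'll lift it over and place it behind.

Emit:
move_arm([
  {"slide": [0,0,-0.03],"rotation": [0,0,0]},
  {"slide": [0,0,-0.07],"rotation": [0,0,0]},
  {"slide": [0,0,-0.11],"rotation": [0,0,0]},
  {"slide": [0,0,-0.15],"rotation": [0,0,0]},
  {"slide": [0,0,-0.177],"rotation": [0,0,0]},
  {"slide": [-0.03,-0.004,-0.177],"rotation": [0,0,0]},
  {"slide": [-0.07,-0.01,-0.177],"rotation": [0,0,0]},
  {"slide": [-0.11,-0.015,-0.177],"rotation": [0,0,0]},
  {"slide": [-0.15,-0.021,-0.177],"rotation": [0,0,0]},
  {"slide": [-0.19,-0.026,-0.177],"rotation": [0,0,0]},
  {"slide": [-0.23,-0.032,-0.177],"rotation": [0,0,0]},
  {"slide": [-0.25,-0.035,-0.177],"rotation": [0,0,0]},
  {"slide": [-0.256,-0.035,-0.177],"rotation": [0,0,0]},
  {"slide": [-0.256,-0.035,-0.177],"rotation": [0,0,0]},
  {"slide": [-0.256,-0.035,-0.177],"rotation": [0,0,0]},
])

```text
clock: 10.4
eef_pos: [0.6401, 0.1979, 0.2591]
tcp_rot: [-0.063, -3.139, 0.0]
force: [-0.8, -0.4, -0.8]
gripper_width: 0.0498
grip_force: 15.0
```

Emit:
move_arm([
  {"slide": [0,0,0.03],"rotation": [0,0,0]},
  {"slide": [0,0,0.07],"rotation": [0,0,0]},
  {"slide": [0,0,0.11],"rotation": [0,0,0]},
  {"slide": [0,0,0.14],"rotation": [0,0,0]},
  {"slide": [0,0,0.16],"rotation": [0,0,0]},
  {"slide": [0,0,0.168],"rotation": [0,0,0]},
  {"slide": [0,0,0.171],"rotation": [0,0,0]},
  {"slide": [0,0,0.173],"rotation": [0,0,0]},
  {"slide": [0,0,0.173],"rotation": [0,0,0]},
])

```text
clock: 11.3
eef_pos: [0.6423, 0.1979, 0.0879]
tcp_rot: [0.063, 3.139, 0.001]
force: [-0.6, -1.0, 0.1]
gripper_width: 0.0495
grip_force: 15.0
```

Emit:
move_arm([
  {"slide": [0,0,0.001],"rotation": [0,0,0]},
  {"slide": [0,0,0.002],"rotation": [0,0,0]},
  {"slide": [0,0,0.002],"rotation": [0,0,0]},
])

```text
clock: 11.6
eef_pos: [0.6425, 0.1979, 0.0859]
tcp_rot: [0.063, 3.139, 0.001]
force: [-1.1, 0.3, 4.8]
gripper_width: 0.0502
grip_force: 15.0
```

Emit:
move_arm([
  {"slide": [0,0,0],"rotation": [0,0,0]},
  {"slide": [0,0,0],"rotation": [0,0,0]},
  {"slide": [0,0,0],"rotation": [0,0,0]},
  {"slide": [0,0,0],"rotation": [0,0,0]},
  {"slide": [0,0,0],"rotation": [0,0,0]},
  {"slide": [0,0,0],"rotation": [0,0,0]},
  {"slide": [0,0,-0.04],"rotation": [0,0,0]},
  {"slide": [0,0,-0.08],"rotation": [0,0,0]},
  {"slide": [0,0,-0.12],"rotation": [0,0,0]},
  {"slide": [0,0,-0.12],"rotation": [0,0,0]},
  {"slide": [0,0,-0.12],"rotation": [0,0,0]},
], hand=0)

```text
clock: 12.7
eef_pos: [0.6423, 0.1977, 0.2058]
tcp_rot: [0.063, 3.139, 0.001]
force: [-0.3, -0.4, 0.2]
gripper_width: 0.0877
grip_force: 0.0
```

```bash
python3 - <<'E'
from h import *
goal((.6315,-.2042,.2,-10),(.6315,-.2042,.04,-10))
E
```

```text
now [0.6423 0.1977 0.2058] t 12.7 F [-0.3 -0.4  0.2] w 0.0877
(0.6315, -0.2042, 0.2, -10) slide [-0.0054, -0.4021, 0.0056] rot [0.0, 0.1, 7.7]
(0.6315, -0.2042, 0.04, -10) slide [-0.005, -0.4021, 0.1656] rot [0.0, 0.1, 7.7]
```

Emit:
move_arm([
  {"slide": [0,-0.05,0],"rotation": [0,0,2]},
  {"slide": [-0.005,-0.1,0],"rotation": [0,0,4]},
  {"slide": [-0.005,-0.15,0],"rotation": [0,0,6]},
  {"slide": [-0.005,-0.2,0],"rotation": [0,0,8]},
  {"slide": [-0.005,-0.25,0],"rotation": [0,0,8]},
  {"slide": [-0.005,-0.3,0],"rotation": [0,0,8]},
  {"slide": [-0.005,-0.35,0],"rotation": [0,0,8]},
  {"slide": [-0.005,-0.39,0],"rotation": [0,0,8]},
  {"slide": [-0.005,-0.402,0],"rotation": [0,0,8]},
  {"slide": [-0.005,-0.402,0],"rotation": [0,0,8]},
  {"slide": [-0.005,-0.402,0],"rotation": [0,0,8]},
  {"slide": [-0.005,-0.402,0],"rotation": [0,0,8]},
  {"slide": [-0.005,-0.402,0.04],"rotation": [0,0,8]},
  {"slide": [-0.005,-0.402,0.08],"rotation": [0,0,8]},
  {"slide": [-0.005,-0.402,0.08],"rotation": [0,0,8]},
  {"slide": [-0.005,-0.402,0.08],"rotation": [0,0,8]},
])

```text
clock: 14.3
eef_pos: [0.6302, -0.2027, 0.1247]
tcp_rot: [-0.28, -3.127, -0.001]
force: [0.0, -0.0, 1.3]
gripper_width: 0.0876
grip_force: 0.0
```

```bash
python3 - <<'E'
from h import *
goal((.6315,-.2042,.04,-10.3))
f=snap("side","s5")
cv2.imwrite("pics/c5.png",cv2.resize(f["img"][150:330,200:440,::-1],None,fx=3,fy=3))
E
```

```text
now [ 0.6302 -0.2027  0.1247] t 14.3 F [ 0.  -0.   1.3] w 0.0876
(0.6315, -0.2042, 0.04, -10.3) slide [-0.0017, -0.0013, 0.0847] rot [0.0, -0.1, 0.1]
```

View pics/c5.png

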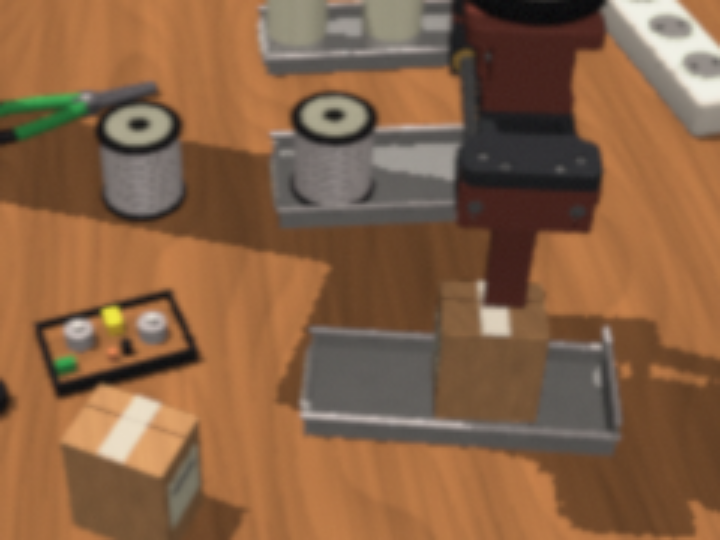

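The near finger (505,270) is lined up with the middle of the older carton's tape (495,320); both cans stand in their tray. Going down to grip.

Emit:
move_arm([
  {"slide": [-0.001,-0.001,0.03],"rotation": [0,0,0]},
  {"slide": [-0.001,-0.001,0.06],"rotation": [0,0,0]},
  {"slide": [-0.001,-0.001,0.08],"rotation": [0,0,0]},
  {"slide": [-0.001,-0.001,0.085],"rotation": [0,0,0]},
  {"slide": [-0.001,-0.001,0.085],"rotation": [0,0,0]},
  {"slide": [-0.001,-0.001,0.085],"rotation": [0,0,0]},
])

```text
clock: 14.95
eef_pos: [0.633, -0.206, 0.0419]
tcp_rot: [0.282, 3.126, -0.002]
force: [-0.9, -0.6, -0.1]
gripper_width: 0.0878
grip_force: 0.0
```

Emit:
move_arm([
  {"slide": [0,0,0],"rotation": [0,0,0]},
  {"slide": [0,0,0],"rotation": [0,0,0]},
  {"slide": [0,0,0],"rotation": [0,0,0]},
  {"slide": [0,0,0],"rotation": [0,0,0]},
  {"slide": [0,0,0],"rotation": [0,0,0]},
  {"slide": [0,0,0],"rotation": [0,0,0]},
  {"slide": [0,0,0],"rotation": [0,0,0]},
  {"slide": [0,0,0],"rotation": [0,0,0]},
], hand=1)

```text
clock: 15.75
eef_pos: [0.6313, -0.2054, 0.0397]
tcp_rot: [-0.282, -3.129, -0.0]
force: [0.8, 0.6, 0.7]
gripper_width: 0.0457
grip_force: 14.9
```

```bash
python3 - <<'E'
from h import *
d=np.array([np.cos(np.radians(-10.7)),np.sin(np.radians(-10.7))])
m=np.array([.5231,-.1868]); e=m+.034*d; print(e); n=m+.045*d
goal((*n,.044,-10.7),(*e,.044,-10.7))
E
```

```text
[ 0.55650884 -0.19311266]
now [ 0.6313 -0.2054  0.0397] t 15.75 F [0.8 0.6 0.7] w 0.0457
(np.float64(0.5673175758444627), np.float64(-0.19515499769235098), 0.044, -10.7) slide [0.0648, -0.0014, -0.0043] rot [0.0, -0.0, 0.4]
(np.float64(0.5565088350824829), np.float64(-0.1931126649231096), 0.044, -10.7) slide [0.0758, -0.0013, -0.0043] rot [0.0, -0.0, 0.4]
```

Emit:
move_arm([
  {"slide": [0,0,-0.002],"rotation": [0,0,0]},
  {"slide": [0,0,-0.004],"rotation": [0,0,0]},
  {"slide": [0.01,0,-0.004],"rotation": [0,0,0.4]},
  {"slide": [0.025,-0.001,-0.004],"rotation": [0,0,0.4]},
  {"slide": [0.04,-0.001,-0.004],"rotation": [0,0,0.4]},
  {"slide": [0.055,-0.001,-0.004],"rotation": [0,0,0.4]},
  {"slide": [0.063,-0.001,-0.003],"rotation": [0,0,0.4]},
  {"slide": [0.066,-0.001,-0.002],"rotation": [0,0,0.4]},
  {"slide": [0.068,-0.001,-0.002],"rotation": [0,0,0.4]},
  {"slide": [0.07,-0.001,-0.002],"rotation": [0,0,0.4]},
  {"slide": [0.07,-0.001,-0.002],"rotation": [0,0,0.4]},
  {"slide": [0.07,-0.001,-0.002],"rotation": [0,0,0.4]},
])

```text
clock: 16.95
eef_pos: [0.5627, -0.194, 0.0417]
tcp_rot: [0.293, 3.127, -0.0]
force: [-0.3, 0.6, -2.1]
gripper_width: 0.0458
grip_force: 14.9
```

Emit:
move_arm([
  {"slide": [0.001,0,0],"rotation": [0,0,0]},
  {"slide": [0.002,0,0],"rotation": [0,0,0]},
  {"slide": [0.003,0,0],"rotation": [0,0,0]},
  {"slide": [0.004,0,0],"rotation": [0,0,0]},
  {"slide": [0.004,0,0],"rotation": [0,0,0]},
])

```text
clock: 17.45
eef_pos: [0.558, -0.193, 0.0417]
tcp_rot: [-0.293, -3.128, -0.0]
force: [-0.5, 1.3, -1.5]
gripper_width: 0.0461
grip_force: 14.9
```

No contact yet; creeping on.

Emit:
move_arm([
  {"slide": [0.001,0,0],"rotation": [0,0,0]},
  {"slide": [0.002,0,0],"rotation": [0,0,0]},
  {"slide": [0.002,0,0],"rotation": [0,0,0]},
  {"slide": [0.002,0,0],"rotation": [0,0,0]},
])

```text
clock: 17.85
eef_pos: [0.5573, -0.1931, 0.0419]
tcp_rot: [0.293, 3.126, -0.001]
force: [2.9, -0.5, -2.6]
gripper_width: 0.0461
grip_force: 14.9
```

Emit:
move_arm([
  {"slide": [0.001,0,0],"rotation": [0,0,0]},
  {"slide": [0.002,0,0],"rotation": [0,0,0]},
  {"slide": [0.002,0,0],"rotation": [0,0,0]},
  {"slide": [0.002,0,0],"rotation": [0,0,0]},
])

```text
clock: 18.25
eef_pos: [0.556, -0.1931, 0.0424]
tcp_rot: [0.293, 3.125, -0.002]
force: [5.5, -1.3, -0.4]
gripper_width: 0.046
grip_force: 15.0
```

Contact. Lower, release, rise.

Emit:
move_arm([
  {"slide": [-0.001,0,0.001],"rotation": [0,0,0]},
  {"slide": [-0.002,0,0.002],"rotation": [0,0,0]},
  {"slide": [-0.002,0,0.003],"rotation": [0,0,0]},
  {"slide": [-0.002,0,0.003],"rotation": [0,0,0]},
])

```text
clock: 18.65
eef_pos: [0.5569, -0.1931, 0.0396]
tcp_rot: [0.293, 3.127, -0.001]
force: [3.0, -0.0, 6.8]
gripper_width: 0.0459
grip_force: 15.0
```

Emit:
move_arm([
  {"slide": [0,0,0],"rotation": [0,0,0]},
  {"slide": [0,0,0],"rotation": [0,0,0]},
  {"slide": [0,0,0],"rotation": [0,0,0]},
  {"slide": [0,0,0],"rotation": [0,0,0]},
  {"slide": [0,0,0],"rotation": [0,0,0]},
  {"slide": [0,0,0],"rotation": [0,0,0]},
  {"slide": [0,0,-0.04],"rotation": [0,0,0]},
  {"slide": [0,0,-0.08],"rotation": [0,0,0]},
  {"slide": [0,0,-0.12],"rotation": [0,0,0]},
  {"slide": [0,0,-0.12],"rotation": [0,0,0]},
  {"slide": [0,0,-0.12],"rotation": [0,0,0]},
], hand=0)

```text
clock: 19.75
eef_pos: [0.5569, -0.193, 0.1597]
tcp_rot: [0.293, 3.126, -0.002]
force: [-0.8, -0.1, -0.1]
gripper_width: 0.0879
grip_force: 0.0
```

```bash
python3 - <<'E'
from h import *
goal((.4157,-.273,.15,-30.5),(.4157,-.273,.04,-30.5))
f=snap("side","s6")
cv2.imwrite("pics/c6.png",cv2.resize(f["img"][150:360,190:440,::-1],None,fx=2.8,fy=2.8))
E
```

```text
now [ 0.5569 -0.193   0.1597] t 19.75 F [-0.8 -0.1 -0.1] w 0.0879
(0.4157, -0.273, 0.15, -30.5) slide [0.1239, -0.1048, 0.0095] rot [-0.0, 0.1, 19.8]
(0.4157, -0.273, 0.04, -30.5) slide [0.1241, -0.1047, 0.1195] rot [-0.0, 0.1, 19.8]
```

View pics/c6.png

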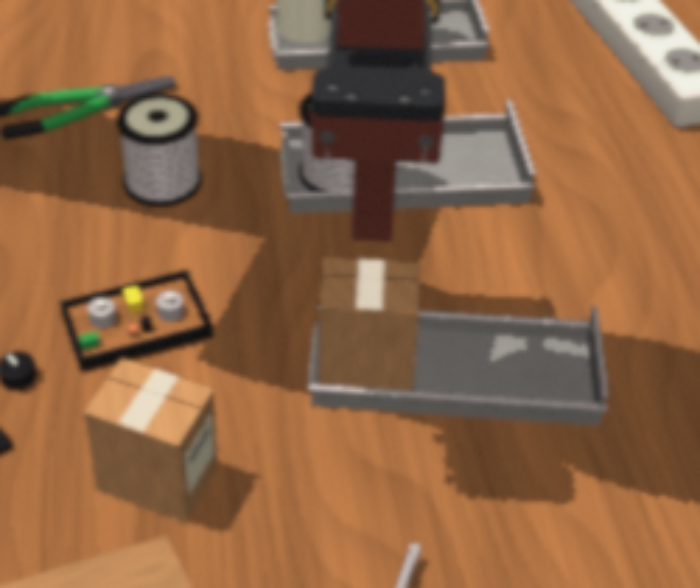

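The older carton sits against the front lip (left edge (318,340)). Before lowering on the new carton I'll check the big box's height beside it.

```bash
python3 - <<'E'
from h import *
f=np.load("top0.npy",allow_pickle=True).item();g=np.load("side0.npy",allow_pickle=True).item()
for a,b in(((455,270),(258,349)),((475,362),(115,385)),((408.8,269.5),(247,293))):
    c1,d1=ray(f,[a]);c2,d2=ray(g,[b]);d1=d1[0];d2=d2[0]
    s=np.linalg.lstsq(np.c_[d1,-d2],c2-c1,rcond=None)[0]; print((c1+s[0]*d1).round(3),(c2+s[1]*d2).round(3))
E
```

```text
[ 0.424 -0.377  0.061] [ 0.435 -0.375  0.062]
[ 0.236 -0.42   0.069] [ 0.235 -0.42   0.07 ]
[ 0.417 -0.273  0.07 ] [ 0.423 -0.272  0.07 ]
```

The box is about 65 mm high, below the gripper body, so the way is clear.

Emit:
move_arm([
  {"slide": [0.03,-0.026,0],"rotation": [0,0,5]},
  {"slide": [0.06,-0.052,0],"rotation": [0,0,10]},
  {"slide": [0.09,-0.078,0],"rotation": [0,0,15]},
  {"slide": [0.12,-0.1,0],"rotation": [0,0,19]},
  {"slide": [0.124,-0.105,0],"rotation": [0,0,19.8]},
  {"slide": [0.124,-0.105,0],"rotation": [0,0,19.8]},
  {"slide": [0.124,-0.105,0],"rotation": [0,0,19.8]},
  {"slide": [0.124,-0.105,0.03],"rotation": [0,0,19.8]},
  {"slide": [0.124,-0.105,0.07],"rotation": [0,0,19.8]},
  {"slide": [0.124,-0.105,0.1],"rotation": [0,0,19.8]},
  {"slide": [0.124,-0.105,0.12],"rotation": [0,0,19.8]},
  {"slide": [0.124,-0.105,0.122],"rotation": [0,0,19.8]},
  {"slide": [0.124,-0.105,0.122],"rotation": [0,0,19.8]},
  {"slide": [0.124,-0.105,0.122],"rotation": [0,0,19.8]},
])

```text
clock: 21.2
eef_pos: [0.4161, -0.2732, 0.0375]
tcp_rot: [0.825, 3.03, -0.001]
force: [-0.5, -0.6, -0.0]
gripper_width: 0.0878
grip_force: 0.0
```

Emit:
move_arm([
  {"slide": [0,0,0],"rotation": [0,0,0]},
  {"slide": [0,0,0],"rotation": [0,0,0]},
  {"slide": [0,0,0],"rotation": [0,0,0]},
  {"slide": [0,0,0],"rotation": [0,0,0]},
  {"slide": [0,0,0],"rotation": [0,0,0]},
  {"slide": [0,0,0],"rotation": [0,0,0]},
  {"slide": [0,0,0],"rotation": [0,0,0]},
  {"slide": [0,0,0],"rotation": [0,0,0]},
], hand=1)

```text
clock: 22.0
eef_pos: [0.415, -0.2729, 0.0368]
tcp_rot: [0.827, 3.031, -0.0]
force: [0.4, -0.1, 2.7]
gripper_width: 0.0459
grip_force: 14.9
```

```bash
python3 - <<'E'
from h import *
d=np.array([np.cos(np.radians(-10.7)),np.sin(np.radians(-10.7))])
m=np.array([.5231,-.1868]); n=m+.118*d
goal((.4157,-.273,.17,-30.5),(*n,.17,-10.7),(*n,.05,-10.7))
E
```

```text
now [ 0.415  -0.2729  0.0368] t 22.0 F [ 0.4 -0.1  2.7] w 0.0459
(0.4157, -0.273, 0.17, -30.5) slide [-0.0007, 0.0003, -0.1332] rot [-0.0, 0.0, -0.0]
(np.float64(0.6390483099921466), np.float64(-0.2087086606154981), 0.17, -10.7) slide [-0.1605, 0.1691, -0.1332] rot [-0.0, 0.0, -19.8]
(np.float64(0.6390483099921466), np.float64(-0.2087086606154981), 0.05, -10.7) slide [-0.1604, 0.1691, -0.0132] rot [-0.0, 0.0, -19.8]
```

Emit:
move_arm([
  {"slide": [0,0,-0.03],"rotation": [0,0,0]},
  {"slide": [0,0,-0.07],"rotation": [0,0,0]},
  {"slide": [0,0,-0.11],"rotation": [0,0,0]},
  {"slide": [0,0,-0.133],"rotation": [0,0,0]},
  {"slide": [-0.025,0.027,-0.133],"rotation": [0,0,-3]},
  {"slide": [-0.05,0.053,-0.133],"rotation": [0,0,-6]},
  {"slide": [-0.075,0.08,-0.133],"rotation": [0,0,-10]},
  {"slide": [-0.1,0.106,-0.133],"rotation": [0,0,-14]},
  {"slide": [-0.125,0.132,-0.133],"rotation": [0,0,-17]},
  {"slide": [-0.15,0.158,-0.133],"rotation": [0,0,-19]},
  {"slide": [-0.1605,0.169,-0.133],"rotation": [0,0,-19.8]},
  {"slide": [-0.1605,0.169,-0.133],"rotation": [0,0,-19.8]},
  {"slide": [-0.1605,0.169,-0.133],"rotation": [0,0,-19.8]},
  {"slide": [-0.1605,0.169,-0.1],"rotation": [0,0,-19.8]},
  {"slide": [-0.1605,0.169,-0.06],"rotation": [0,0,-19.8]},
  {"slide": [-0.1605,0.169,-0.035],"rotation": [0,0,-19.8]},
  {"slide": [-0.1605,0.169,-0.025],"rotation": [0,0,-19.8]},
  {"slide": [-0.1605,0.169,-0.025],"rotation": [0,0,-19.8]},
  {"slide": [-0.1605,0.169,-0.025],"rotation": [0,0,-19.8]},
])

```text
clock: 23.9
eef_pos: [0.6393, -0.2095, 0.0629]
tcp_rot: [0.294, 3.127, -0.001]
force: [0.7, 0.1, -0.9]
gripper_width: 0.046
grip_force: 14.9
```

```bash
python3 - <<'E'
from h import *
d=np.array([np.cos(np.radians(-10.7)),np.sin(np.radians(-10.7))])
n=np.array([.5231,-.1868])+.118*d
goal((*n,.04,-10.7))
f=snap("side","s7")
cv2.imwrite("pics/c7.png",cv2.resize(f["img"][200:320,270:440,::-1],None,fx=4,fy=4))
E
```

```text
now [ 0.6393 -0.2095  0.0629] t 23.9 F [ 0.7  0.1 -0.9] w 0.046
(np.float64(0.6390483099921466), np.float64(-0.2087086606154981), 0.04, -10.7) slide [0.0005, 0.0007, 0.0229] rot [-0.0, 0.1, -0.0]
```

View pics/c7.png

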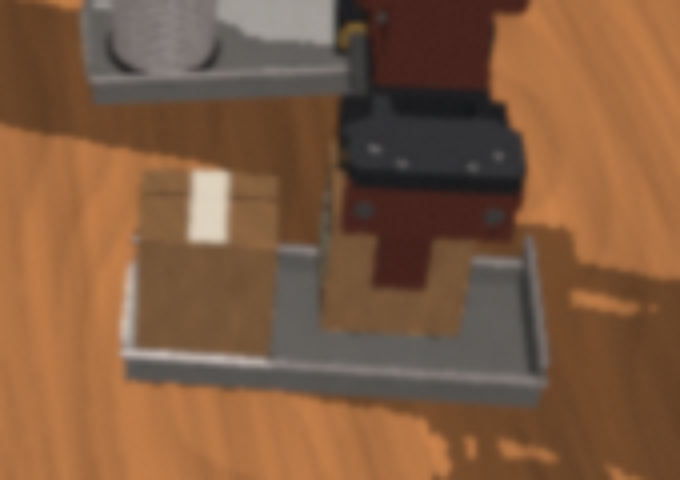

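The new carton (395,290) hangs above the tray behind the older one, aligned with it and clear of all walls. Lowering.

Emit:
move_arm([
  {"slide": [0,0,0.01],"rotation": [0,0,0]},
  {"slide": [0,0,0.017],"rotation": [0,0,0]},
  {"slide": [0,0,0.021],"rotation": [0,0,0]},
  {"slide": [0,0,0.023],"rotation": [0,0,0]},
  {"slide": [0,0,0.024],"rotation": [0,0,0]},
  {"slide": [0,0,0.024],"rotation": [0,0,0]},
])

```text
clock: 24.55
eef_pos: [0.6388, -0.2086, 0.0396]
tcp_rot: [-0.292, -3.128, 0.0]
force: [-5.5, 1.9, 14.0]
gripper_width: 0.0464
grip_force: 15.0
```

Emit:
move_arm([
  {"slide": [0,0,0],"rotation": [0,0,0]},
  {"slide": [0,0,0],"rotation": [0,0,0]},
  {"slide": [0,0,0],"rotation": [0,0,0]},
  {"slide": [0,0,0],"rotation": [0,0,0]},
  {"slide": [0,0,0],"rotation": [0,0,0]},
  {"slide": [0,0,0],"rotation": [0,0,0]},
  {"slide": [0,0,-0.04],"rotation": [0,0,0]},
  {"slide": [0,0,-0.08],"rotation": [0,0,0]},
  {"slide": [0,0,-0.12],"rotation": [0,0,0]},
  {"slide": [0,0,-0.12],"rotation": [0,0,0]},
  {"slide": [0,0,-0.12],"rotation": [0,0,0]},
], hand=0)

```text
clock: 25.65
eef_pos: [0.6397, -0.2091, 0.1588]
tcp_rot: [0.293, 3.126, -0.001]
force: [-0.2, -0.5, -0.7]
gripper_width: 0.0876
grip_force: 0.0
```

```bash
python3 - <<'E'
from h import *
goal((.428,.0175,.16,-2.7),(.428,.0175,.034,-2.7))
E
```

```text
now [ 0.6397 -0.2091  0.1588] t 25.65 F [-0.2 -0.5 -0.7] w 0.0876
(0.428, 0.0175, 0.16, -2.7) slide [0.2501, 0.1833, -0.0019] rot [-0.0, 0.1, -8.0]
(0.428, 0.0175, 0.034, -2.7) slide [0.2504, 0.1834, 0.1241] rot [-0.0, 0.1, -8.0]
```

Emit:
move_arm([
  {"slide": [0.04,0.029,0],"rotation": [0,0,-2]},
  {"slide": [0.08,0.058,0],"rotation": [0,0,-4]},
  {"slide": [0.12,0.088,0],"rotation": [0,0,-6]},
  {"slide": [0.16,0.117,0],"rotation": [0,0,-8]},
  {"slide": [0.2,0.147,0],"rotation": [0,0,-8]},
  {"slide": [0.235,0.172,0],"rotation": [0,0,-8]},
  {"slide": [0.25,0.184,0],"rotation": [0,0,-8]},
  {"slide": [0.25,0.184,0],"rotation": [0,0,-8]},
  {"slide": [0.25,0.184,0],"rotation": [0,0,-8]},
  {"slide": [0.25,0.184,0.03],"rotation": [0,0,-8]},
  {"slide": [0.25,0.184,0.05],"rotation": [0,0,-8]},
  {"slide": [0.25,0.184,0.05],"rotation": [0,0,-8]},
  {"slide": [0.25,0.184,0.05],"rotation": [0,0,-8]},
])

```text
clock: 26.95
eef_pos: [0.4287, 0.0176, 0.1075]
tcp_rot: [-0.076, -3.14, 0.0]
force: [-0.4, -0.2, 0.3]
gripper_width: 0.0875
grip_force: 0.0
```

```bash
python3 - <<'E'
from h import *
goal((.428,.018,.034,-2.7))
f=snap("side","s8")
cv2.imwrite("pics/c8.png",cv2.resize(f["img"][130:310,180:420,::-1],None,fx=3,fy=3))
E
```

```text
now [0.4287 0.0176 0.1075] t 26.95 F [-0.4 -0.2  0.3] w 0.0875
(0.428, 0.018, 0.034, -2.7) slide [0.0007, 0.0004, 0.0735] rot [-0.0, -0.0, -0.1]
```

View pics/c8.png

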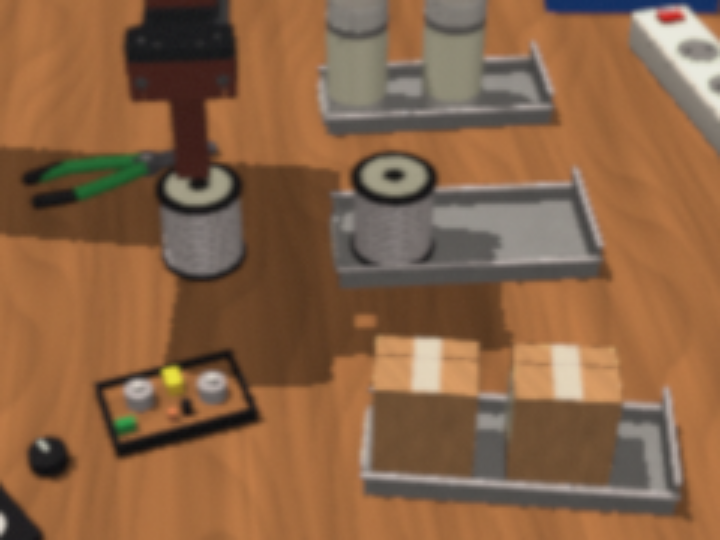

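The new reel (200,215) is under the fingers, and cans and cartons stand well in their trays. The older reel (393,210) still shows a gap of about 8 mm to its lip, so I'll bring it fully up first.

```bash
python3 - <<'E'
from h import *
goal((.567,.010,.107,-2.7))
E
```

```text
now [0.429  0.0177 0.1081] t 27.0 F [-0.3  0.6  0.3] w 0.0877
(0.567, 0.01, 0.107, -2.7) slide [-0.1382, -0.001, 0.0012] rot [-0.0, 0.0, -0.1]
```

Emit:
move_arm([
  {"slide": [-0.03,0,-0.01],"rotation": [0,0,0]},
  {"slide": [-0.07,0,-0.01],"rotation": [0,0,0]},
  {"slide": [-0.11,-0.001,-0.01],"rotation": [0,0,0]},
  {"slide": [-0.13,-0.001,0],"rotation": [0,0,0]},
  {"slide": [-0.138,-0.001,0],"rotation": [0,0,0]},
  {"slide": [-0.138,-0.001,0],"rotation": [0,0,0]},
  {"slide": [-0.138,-0.001,0],"rotation": [0,0,0]},
  {"slide": [-0.138,-0.001,0.03],"rotation": [0,0,0]},
  {"slide": [-0.138,-0.001,0.055],"rotation": [0,0,0]},
  {"slide": [-0.138,-0.001,0.068],"rotation": [0,0,0]},
  {"slide": [-0.138,-0.001,0.071],"rotation": [0,0,0]},
  {"slide": [-0.138,-0.001,0.071],"rotation": [0,0,0]},
  {"slide": [-0.138,-0.001,0.071],"rotation": [0,0,0]},
])

```text
clock: 28.3
eef_pos: [0.566, 0.0109, 0.0377]
tcp_rot: [0.074, 3.139, -0.0]
force: [-1.4, -0.8, 0.2]
gripper_width: 0.0877
grip_force: 0.0
```

Emit:
move_arm([
  {"slide": [0,0,0],"rotation": [0,0,0]},
  {"slide": [0,0,0],"rotation": [0,0,0]},
  {"slide": [0,0,0],"rotation": [0,0,0]},
  {"slide": [0,0,0],"rotation": [0,0,0]},
  {"slide": [0,0,0],"rotation": [0,0,0]},
  {"slide": [0,0,0],"rotation": [0,0,0]},
  {"slide": [0,0,0],"rotation": [0,0,0]},
], hand=1, squeeze=25)

```text
clock: 29.0
eef_pos: [0.5657, 0.0106, 0.0371]
tcp_rot: [0.074, 3.14, -0.001]
force: [-1.3, -2.0, 5.5]
gripper_width: 0.0625
grip_force: 25.0
```

Emit:
move_arm([
  {"slide": [0,0,-0.001],"rotation": [0,0,0]},
  {"slide": [0,0,-0.002],"rotation": [0,0,0]},
  {"slide": [0.002,0,-0.003],"rotation": [0,0,0]},
  {"slide": [0.004,0,-0.003],"rotation": [0,0,0]},
  {"slide": [0.004,0,-0.003],"rotation": [0,0,0]},
  {"slide": [0.004,0,-0.003],"rotation": [0,0,0]},
])

```text
clock: 29.6
eef_pos: [0.5611, 0.0112, 0.0395]
tcp_rot: [-0.074, -3.14, 0.0]
force: [-0.5, -0.2, -6.4]
gripper_width: 0.0627
grip_force: 25.0
```

Emit:
move_arm([
  {"slide": [0.001,0,0],"rotation": [0,0,0]},
  {"slide": [0.002,0,0],"rotation": [0,0,0]},
  {"slide": [0.002,0,0],"rotation": [0,0,0]},
  {"slide": [0.002,0,0],"rotation": [0,0,0]},
])

```text
clock: 30.0
eef_pos: [0.5594, 0.0112, 0.0397]
tcp_rot: [0.074, 3.141, -0.0]
force: [-0.2, 0.4, -5.0]
gripper_width: 0.0626
grip_force: 25.0
```

Emit:
move_arm([
  {"slide": [0.001,0,0],"rotation": [0,0,0]},
  {"slide": [0.002,0,0],"rotation": [0,0,0]},
  {"slide": [0.002,0,0],"rotation": [0,0,0]},
  {"slide": [0.002,0,0],"rotation": [0,0,0]},
])

```text
clock: 30.4
eef_pos: [0.5585, 0.0112, 0.0399]
tcp_rot: [0.074, 3.139, -0.0]
force: [3.7, 0.3, -6.7]
gripper_width: 0.0626
grip_force: 25.0
```

Contact. Lower, release, back to the new reel.

Emit:
move_arm([
  {"slide": [-0.0005,0,0.001],"rotation": [0,0,0]},
  {"slide": [-0.001,0,0.002],"rotation": [0,0,0]},
  {"slide": [-0.001,0,0.003],"rotation": [0,0,0]},
  {"slide": [-0.001,0,0.003],"rotation": [0,0,0]},
])

```text
clock: 30.8
eef_pos: [0.5588, 0.0112, 0.0371]
tcp_rot: [0.074, 3.14, -0.0]
force: [1.5, -0.1, 1.4]
gripper_width: 0.0629
grip_force: 25.0
```

Emit:
move_arm([
  {"slide": [0,0,0],"rotation": [0,0,0]},
  {"slide": [0,0,0],"rotation": [0,0,0]},
  {"slide": [0,0,0],"rotation": [0,0,0]},
  {"slide": [0,0,0],"rotation": [0,0,0]},
  {"slide": [0,0,0],"rotation": [0,0,0]},
  {"slide": [0,0,0],"rotation": [0,0,0]},
  {"slide": [0,0,-0.04],"rotation": [0,0,0]},
  {"slide": [0,0,-0.08],"rotation": [0,0,0]},
  {"slide": [0,0,-0.08],"rotation": [0,0,0]},
  {"slide": [0,0,-0.08],"rotation": [0,0,0]},
], hand=0)

```text
clock: 31.8
eef_pos: [0.5592, 0.0112, 0.1176]
tcp_rot: [0.074, 3.138, -0.0]
force: [0.0, 0.2, -0.6]
gripper_width: 0.088
grip_force: 0.0
```

```bash
python3 - <<'E'
from h import *
goal((.428,.0185,.11,-2.7),(.428,.0185,.034,-2.7))
E
```

```text
now [0.5592 0.0112 0.1176] t 31.8 F [ 0.   0.2 -0.6] w 0.088
(0.428, 0.0185, 0.11, -2.7) slide [0.1314, 0.0011, 0.0073] rot [-0.0, 0.1, -0.0]
(0.428, 0.0185, 0.034, -2.7) slide [0.1316, 0.0011, 0.0833] rot [-0.0, 0.1, -0.0]
```

Emit:
move_arm([
  {"slide": [0.04,0,0],"rotation": [0,0,0]},
  {"slide": [0.08,0.001,0],"rotation": [0,0,0]},
  {"slide": [0.12,0.001,0],"rotation": [0,0,0]},
  {"slide": [0.1315,0.001,0],"rotation": [0,0,0]},
  {"slide": [0.1315,0.001,0],"rotation": [0,0,0]},
  {"slide": [0.1315,0.001,0],"rotation": [0,0,0]},
  {"slide": [0.1315,0.001,0.03],"rotation": [0,0,0]},
  {"slide": [0.1315,0.001,0.06],"rotation": [0,0,0]},
  {"slide": [0.1315,0.001,0.078],"rotation": [0,0,0]},
  {"slide": [0.1315,0.001,0.083],"rotation": [0,0,0]},
  {"slide": [0.1315,0.001,0.083],"rotation": [0,0,0]},
  {"slide": [0.1315,0.001,0.083],"rotation": [0,0,0]},
])

```text
clock: 33.0
eef_pos: [0.4285, 0.0183, 0.0341]
tcp_rot: [0.074, 3.139, -0.0]
force: [0.1, 0.3, -0.4]
gripper_width: 0.0877
grip_force: 0.0
```

Emit:
move_arm([
  {"slide": [0,0,0],"rotation": [0,0,0]},
  {"slide": [0,0,0],"rotation": [0,0,0]},
  {"slide": [0,0,0],"rotation": [0,0,0]},
  {"slide": [0,0,0],"rotation": [0,0,0]},
  {"slide": [0,0,0],"rotation": [0,0,0]},
  {"slide": [0,0,0],"rotation": [0,0,0]},
  {"slide": [0,0,0],"rotation": [0,0,0]},
], hand=1, squeeze=25)

```text
clock: 33.7
eef_pos: [0.4274, 0.0185, 0.0341]
tcp_rot: [0.074, 3.14, -0.0]
force: [-0.0, 1.1, 6.2]
gripper_width: 0.0626
grip_force: 25.0
```

```bash
python3 - <<'E'
from h import *
goal((.645,.0072,.15,-2.7),(.645,.0072,.037,-2.7))
E
```

```text
now [0.4274 0.0185 0.0341] t 33.7 F [-0.   1.1  6.2] w 0.0626
(0.645, 0.0072, 0.15, -2.7) slide [-0.218, -0.001, -0.1157] rot [-0.0, 0.0, -0.0]
(0.645, 0.0072, 0.037, -2.7) slide [-0.2179, -0.001, -0.0027] rot [-0.0, 0.0, -0.0]
```

Emit:
move_arm([
  {"slide": [0,0,-0.03],"rotation": [0,0,0]},
  {"slide": [0,0,-0.07],"rotation": [0,0,0]},
  {"slide": [0,0,-0.105],"rotation": [0,0,0]},
  {"slide": [0,0,-0.116],"rotation": [0,0,0]},
  {"slide": [-0.03,0,-0.116],"rotation": [0,0,0]},
  {"slide": [-0.07,0,-0.116],"rotation": [0,0,0]},
  {"slide": [-0.11,0,-0.116],"rotation": [0,0,0]},
  {"slide": [-0.15,0,-0.116],"rotation": [0,0,0]},
  {"slide": [-0.19,0,-0.116],"rotation": [0,0,0]},
  {"slide": [-0.213,0,-0.116],"rotation": [0,0,0]},
  {"slide": [-0.218,0,-0.116],"rotation": [0,0,0]},
  {"slide": [-0.218,0,-0.116],"rotation": [0,0,0]},
  {"slide": [-0.218,0,-0.116],"rotation": [0,0,0]},
  {"slide": [-0.218,0,-0.085],"rotation": [0,0,0]},
  {"slide": [-0.218,0,-0.05],"rotation": [0,0,0]},
  {"slide": [-0.218,0,-0.025],"rotation": [0,0,0]},
  {"slide": [-0.218,0,-0.01],"rotation": [0,0,0]},
  {"slide": [-0.218,0,-0.006],"rotation": [0,0,0]},
  {"slide": [-0.218,0,-0.006],"rotation": [0,0,0]},
  {"slide": [-0.218,0,-0.006],"rotation": [0,0,0]},
])

```text
clock: 35.7
eef_pos: [0.6459, 0.0081, 0.0411]
tcp_rot: [0.074, 3.138, -0.0]
force: [0.5, 0.6, -4.1]
gripper_width: 0.0626
grip_force: 25.0
```

Emit:
move_arm([
  {"slide": [0,0,0.001],"rotation": [0,0,0]},
  {"slide": [0,0,0.002],"rotation": [0,0,0]},
  {"slide": [0,0,0.003],"rotation": [0,0,0]},
  {"slide": [0,0,0.003],"rotation": [0,0,0]},
])

```text
clock: 36.1
eef_pos: [0.6452, 0.0082, 0.0372]
tcp_rot: [0.074, 3.14, -0.0]
force: [-0.2, -0.2, -1.3]
gripper_width: 0.0626
grip_force: 25.0
```

Emit:
move_arm([
  {"slide": [0,0,0.0005],"rotation": [0,0,0]},
  {"slide": [0,0,0.0005],"rotation": [0,0,0]},
  {"slide": [0,0,0.0005],"rotation": [0,0,0]},
  {"slide": [0,0,0],"rotation": [0,0,0]},
  {"slide": [0,0,0],"rotation": [0,0,0]},
  {"slide": [0,0,0],"rotation": [0,0,0]},
  {"slide": [0,0,-0.04],"rotation": [0,0,0]},
  {"slide": [0,0,-0.08],"rotation": [0,0,0]},
  {"slide": [0,0,-0.13],"rotation": [0,0,0]},
  {"slide": [0,0,-0.18],"rotation": [0,0,0]},
  {"slide": [0,0,-0.22],"rotation": [0,0,0]},
  {"slide": [0,0,-0.22],"rotation": [0,0,0]},
], hand=0)

```text
clock: 37.3
eef_pos: [0.6488, 0.0079, 0.264]
tcp_rot: [0.074, 3.128, -0.002]
force: [0.2, 0.0, 1.3]
gripper_width: 0.0874
grip_force: 0.0
```

```bash
python3 - <<'E'
from h import *
goal((.4,.45,.26,-2.7))
f=snap("side","s9")
cv2.imwrite("pics/c9.png",cv2.resize(f["img"][80:320,150:450,::-1],None,fx=2.4,fy=2.4))
E
```

```text
now [0.6488 0.0079 0.264 ] t 37.3 F [0.2 0.  1.3] w 0.0874
(0.4, 0.45, 0.26, -2.7) slide [0.2694, 0.4299, 0.0004] rot [-0.0, 0.7, -0.0]
```

View pics/c9.png

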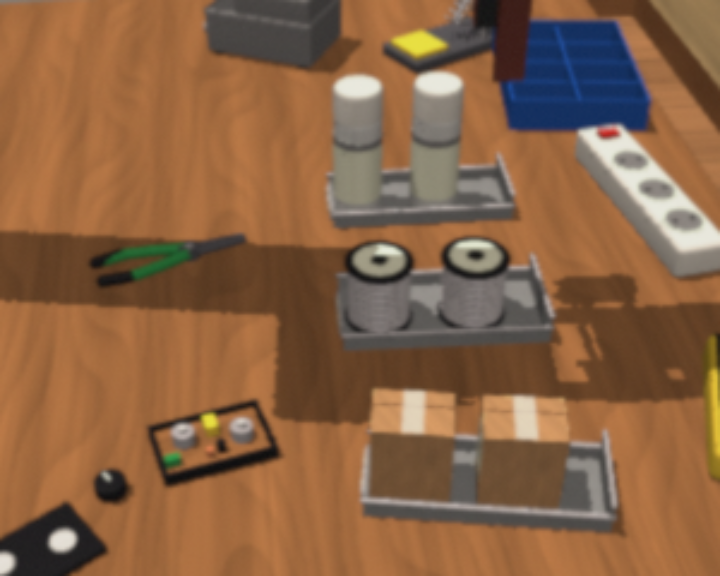

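All six pieces stand upright in their trays: older can (357,140), reel (378,285) and carton (412,445) at the front lips, the new ones behind at (436,137), (475,282) and (523,450). The dimmer is unmoved and the arm is clear.

```bash
python3 -c "
from workcell import env
print(env.hand_in())"
```

```text
the job is handed in; nothing more can be done
None
```

I handed the job in at about 37 s of the 115 s: each tray has its older piece up against the front lip and the new one behind it, all upright, with the dimmer unmoved; I also moved the older reel about 7 mm forward because it stood short of its lip.

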